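Set out the sample eggs by size on the grading board

ROBOT

A 6-joint arm with a two-finger parallel gripper is mounted at the origin on the work surface. World frame = base frame: x ahead of the robot, y to its left, z up, the work surface at z = 0. Lengths are in m, angles in rad, forces in N, time in s.
With the tool pointing down it reaches from about 0.3 to 0.775 m from the base axis. Payload 14.6 kg.
Tool frame: the origin (TCP) lies at the centre of the arm's flange, where the gripper is bolted on; the fingertips stand 199 mm ahead of it and the grasp point (between the pads) lies ctrl.tcp_to_grasp ahead of it (ctrl.tcp_to_grasp is the distance from the TCP to the grasp point, in m); z points along the fingers, y is the line along which they close (so a half turn about z gives the same grasp; the last joint's range is limited). The gripper opens to 94 mm and grips with 3 to 60 N. Pads are 16 mm wide; open, the fingers measure 119 mm over their backs; the gripper's body (75 mm by 177 mm) begins 78 mm behind the grasp point.
Start: joints at [-1.38, 0.3, 1.521, -0, 1.321, -0.067], TCP at [0.14, -0.532, 0.405] pointing down, gripper open.
Joint ranges: [-3.03, 3.03], [-0.79, 2.21], [0.23, 2.52], [-1.04, 4.18], [0, 3.07], [-2.55, 2.55]. Speed limits (rad/s): [2.22, 2.22, 2.57, 3.14, 3.14, 3.14].

INTERFACE

Orientations are given as [roll, pitch, yaw] about the fixed x, y, z axes, in that order (R = Rz(yaw) Ry(pitch) Rx(roll)).
In Python, from station import ctrl gives the robot as it stands. The module is installed in compiled form; this text tells all that it offers.
- The arm moves only by the shell command python3 -m jog 'ROWS' [OPENING] [FORCE]. ROWS is JSON, a list of rows, each a list of 6 numbers: the shift along the tool's x, y, z in cm, then the turn, a rotation vector about the tool's x, y, z in rad. In form: [[tx, ty, tz, ax, ay, az], ...]. A call has 1 to 8 rows; each row is the pose to reach, as a shift and turn from the pose commanded when the call began, along the tool's axes at that moment; what a row does not reach only later rows make up. A row lasts 1/10 s, in which the tool goes at most 50 mm and 8.59 degrees, less where a joint would pass 70% of its speed; a pose out of reach is approached as far as the arm can. A call with a gripper value outside its range is refused whole. OPENING is the opening in per cent of the stroke, from 0 (shut) to 100 (fully open), set as the call begins (- or left out, the last holds). The fingers move at their own pace and stop on an object; FORCE is the grip in N (left out, the last holds). Time passes only in rows, so rows that repeat a pose let the fingers close. It gives the time, the measured TCP pose, the force, the opening and the grip force at its end, in the units of the state.
- ctrl.get_obs(): the state, without advancing time (a new reading comes with each control period).
- ctrl.camera(name): name is "side" or "top"; returns a dict with "img" (420x560x3 uint8, blue, green, red), "intrinsics" (3x3 intrinsics, pixels), "k1" (the pictures are not rectified: a ray, as slopes to the right and down, at radius r is drawn at 1 + k1 r^2 times it, then the intrinsics apply), "R" (3x3) and "t" (3): a world point X has camera coordinates R X + t. Camera axes: x right, y down, z forward; pixel columns grow to the right and rows downward; lengths in m; the calibration is good to about 2 mm. A picture is of the moment at which its call begins. There is no depth.
- ctrl.hand_in(): hands the job in; it is judged then, once.
The state is a dict: "time_s": time; "qpos": joint angles; "joint_vel": joint speeds; "tau": joint torques, N m; "ee_pos": TCP position; "eef_rot": TCP orientation; "force": force on the tool from outside, world axes, zero at the start; "moment": the same for the moment, N m; "grip_width": finger opening in m; "grip_force": force on a finger pad.
Only numpy, scipy, OpenCV 4.12 (cv2) and the standard library are available. Lean on these libraries where they do the work, as an engineer would, in place of code of your own. Each camera call takes 0.05 s, during which the arm holds its last target. There are 200 camera calls.

TASK

Before the day's grading starts, set the four ceramic sample eggs out on the display board in order of size, one upright on the middle of each round mark: the smallest at the end with the little yellow chick, then each next larger one, to the largest at the end with the red-brown hen. They are fragile, so set each down gently and neither drop one nor knock one over.

Things in the scene. Friction and masses are not known exactly. Their poses are not given: they have to be found in the camera images.
- bantam_mid (a point): centre (on the axis, half-way up) of the bantam egg, the smallest: a loose glazed ceramic sample egg, cream (pale yellow), 34 mm across at its widest (close to half-way up) and 44 mm tall, standing on a flat foot 19 mm across, so that this point is 22 mm above what it stands on. z is the egg's axis, up when it stands. Round: its yaw means nothing.
- hen_mid (a point): centre (on the axis, half-way up) of the hen egg, the second smallest: a loose glazed ceramic sample egg, brown, 42 mm across at its widest (close to half-way up) and 54 mm tall, standing on a flat foot 23 mm across, so that this point is 27 mm above what it stands on. z is the egg's axis, up when it stands. Round: its yaw means nothing.
- duck_mid (a point): centre (on the axis, half-way up) of the duck egg, the second largest: a loose glazed ceramic sample egg, blue-green, 50 mm across at its widest (close to half-way up) and 66 mm tall, standing on a flat foot 28 mm across, so that this point is 33 mm above what it stands on. z is the egg's axis, up when it stands. Round: its yaw means nothing.
- goose_mid (a point): centre (on the axis, half-way up) of the goose egg, the largest: a loose glazed ceramic sample egg, white, 58 mm across at its widest (close to half-way up) and 78 mm tall, standing on a flat foot 32 mm across, so that this point is 39 mm above what it stands on. z is the egg's axis, up when it stands. Round: its yaw means nothing.
- pad1: place 1 of four along the display board: a flat round mark 52 mm across (green rim, pale inside, green dot in the middle), the same for all four. Origin at its centre, on the board's flat top, 20 mm above the table; it stands out under 1 mm. y runs along the row, x across it, z up. The places lie in one row in the order 1, 2, 3, 4, 70 to 110 mm from centre to centre. The fixed board is 80 mm wide (40 mm either side of the row) and 450 mm long.
- pad2: place 2 of four along the display board: a flat round mark 52 mm across (green rim, pale inside, green dot in the middle), the same for all four. Origin at its centre, on the board's flat top, 20 mm above the table; it stands out under 1 mm. y runs along the row, x across it, z up. The places lie in one row in the order 1, 2, 3, 4, 70 to 110 mm from centre to centre. The fixed board is 80 mm wide (40 mm either side of the row) and 450 mm long.
- pad3: place 3 of four along the display board: a flat round mark 52 mm across (green rim, pale inside, green dot in the middle), the same for all four. Origin at its centre, on the board's flat top, 20 mm above the table; it stands out under 1 mm. y runs along the row, x across it, z up. The places lie in one row in the order 1, 2, 3, 4, 70 to 110 mm from centre to centre. The fixed board is 80 mm wide (40 mm either side of the row) and 450 mm long.
- pad4: place 4 of four along the display board: a flat round mark 52 mm across (green rim, pale inside, green dot in the middle), the same for all four. Origin at its centre, on the board's flat top, 20 mm above the table; it stands out under 1 mm. y runs along the row, x across it, z up. The places lie in one row in the order 1, 2, 3, 4, 70 to 110 mm from centre to centre. The fixed board is 80 mm wide (40 mm either side of the row) and 450 mm long.
- chick: the little yellow wooden chick, 46 mm tall and 32 mm across, fixed on one end of the board, about 70 mm beyond the end place; it marks the small end of the row and may be at place 1 or at place 4. Origin at the centre of its underside. A larger red-brown hen figure, 80 mm tall and 40 mm across, is fixed in the same way at the other end and marks the large end.
Things that resemble listed ones, but are neither listed nor needed, are in the scene too. Leave any pink or purple look-alike of the part that bears hen_mid alone.

How it is judged:
By the outcome, as a careful person would: the job done as asked, in the order asked, and still so for the second after the job is handed in, with the robot touching nothing.
It also fails if it takes over 104 s, if anything falls off the work surface, if the arm or the gripper's body presses on something with over 40 N, if the wrist force passes 120 N, or if a joint passes its speed limit or range.

## Working session

There is one attempt and no reset: what is moved stays moved. The work goes in short steps, Python scripts to look and compute and a shell command to move; the robot and the scene stay as the last step left them, time stands still between calls to the robot, and variables do not carry over. Pictures are saved under pics/ and viewed, at most 14 in all, crops included, and the job is handed in when it is done.

```bash
mkdir -p pics; python3 - <<'E'
from station import ctrl
import cv2
for n in("top","side"):
    c=ctrl.camera(n); cv2.imwrite(f"pics/{n}0.png",c["img"]); print(n,c["intrinsics"],c["k1"],c["R"],c["t"])
print(ctrl.get_obs(),ctrl.tcp_to_grasp)
E
```

```text
top [[480.38306565   0.         272.61761129]
 [  0.         480.38306565 208.67012107]
 [  0.           0.           1.        ]] -0.03961495900664805 [[ 0.00326409 -0.99998488  0.00442602]
 [-0.98922587 -0.00387671 -0.14634599]
 [ 0.14636093 -0.00390065 -0.98922357]] [0.01818705 0.52735327 1.15260246]
side [[546.08619724   0.         285.09895494]
 [  0.         546.08619724 214.45824906]
 [  0.           0.           1.        ]] 0.036526150665128806 [[-0.9971368  -0.0743143   0.01398492]
 [-0.05290911  0.55351306 -0.83115818]
 [ 0.0540261  -0.82951834 -0.55586015]] [0.51542049 0.08535841 1.01324024]
{'time_s': 0.1, 'qpos': array([-1.37958038e+00,  3.00397396e-01,  1.52153326e+00,  2.19275250e-06,
        1.32068279e+00, -6.65923885e-02]), 'joint_vel': array([ 0.00084727, -0.00099155,  0.00079197,  0.00029916,  0.0011765 ,
        0.00071988]), 'tau': array([ 1.35977672e-03, -5.32645190e+01, -3.53281081e+01,  7.09476345e-02,
        2.35492451e-02, -6.29982151e-05]), 'ee_pos': array([ 0.14022389, -0.53178898,  0.40414688]), 'eef_rot': array([-3.14057427e+00, -7.00459591e-05,  2.57807755e-01]), 'force': array([-0.9929943 , -1.02224188,  0.88316113]), 'moment': array([ 0.02378887, -0.01278568,  0.00392006]), 'grip_force': 0.0, 'grip_width': 0.09357177141485296} 0.1804
```

View pics/top0.png

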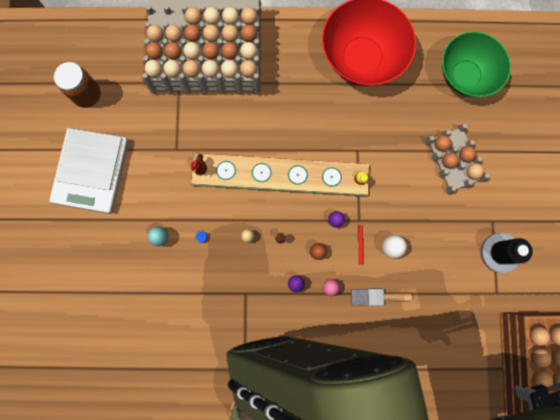

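View pics/side0.png

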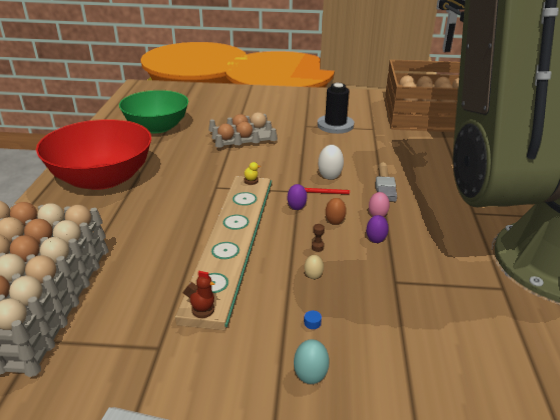

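Top view: duck (157,236), bantam (248,236), hen (318,251), goose (394,246). The pads are at (226,170), (262,173), (297,175) and (332,177), with the chick on the right (362,178) and the hen figure on the left (199,165). Look-alikes: purple (337,219) and (296,284), pink (331,287), brown figurine (283,238), and the carton eggs. The hen egg is the brown one at (318,251).

```bash
cat > h.py <<'E'
import numpy as np,cv2
from station import ctrl
from scipy.optimize import least_squares
def proj(c,X):
    p=c["R"]@np.asarray(X,float)+c["t"]; s=p[:2]/p[2]; s=s*(1+c["k1"]*(s@s)); K=c["intrinsics"]
    return np.array([K[0,0]*s[0]+K[0,2],K[1,1]*s[1]+K[1,2]])
def onz(c,uv,z):
    return least_squares(lambda q:proj(c,[q[0],q[1],z])-uv,[.5,0]).x
def tri(ct,uvt,cs,uvs):
    return least_squares(lambda X:np.r_[proj(ct,X)-uvt,proj(cs,X)-uvs],[.5,0,.03])
def blob(c,seed,tol=38,r=40):
    # flood in Lab-chroma/HSV around the seed -> mask centroid of convex hull
    im=cv2.cvtColor(c["img"],cv2.COLOR_BGR2HSV).astype(int)
    x,y=seed; s=np.median(im[y-2:y+3,x-2:x+3].reshape(-1,3),0)
    dh=np.abs(im[...,0]-s[0]); dh=np.minimum(dh,180-dh)
    m=((dh<9)|(s[1]<40))&(np.abs(im[...,1]-s[1])<70)&(np.abs(im[...,2]-s[2])<90)
    w=np.zeros(m.shape,np.uint8); w[max(0,y-r):y+r,max(0,x-r):x+r]=m[max(0,y-r):y+r,max(0,x-r):x+r]
    n,l,st,ce=cv2.connectedComponentsWithStats(w); return ce[l[y,x]],st[l[y,x]]
E
python3 - <<'E'
from h import *
T=ctrl.camera("top");S=ctrl.camera("side")
eg={"bantam":((248,236),(314,267),.022),"hen":((318,251),(336,211),.027),"duck":((157,236),(312,361),.033),"goose":((394,246),(331,163),.039),"purpA":((337,219),(297,197),.027),"purpB":((296,284),(377,229),.027),"pink":((331,287),(379,205),.027)}
for k,(a,b,z) in eg.items():
    ca,sa=blob(T,a);cb,sb=blob(S,b)
    r=tri(T,ca,S,cb); print(k,ca.round(1),sa[2:],cb.round(1),sb[2:],"tri",r.x.round(4),"top",onz(T,ca,z).round(4),"side",onz(S,cb,z).round(4))
for a,b in [((226,170),(215,283)),((262,173),(225,250)),((297,175),(236,222)),((332,177),(245,199))]:
    print("pad",onz(T,a,.02).round(4),onz(S,b,.02).round(4))
for n,a,z in [("chick",(362,178),.03),("henfig",(199,165),.04),("redstick1",(361,225),0),("redstick2",(361,264),0),("brown",(283,238),.01),("bluecap",(202,237),.005)]: print(n,onz(T,a,z).round(3))
t=cv2.resize(T["img"][150:300,140:410],None,fx=2.9,fy=2.9,interpolation=cv2.INTER_CUBIC)
cv2.imwrite("pics/crop1.png",t)
E
```

```text
bantam [246.4 249.1] [  80   55 4084] [322.6 268.9] [  66   80 4702] tri [0.4395 0.0842 0.0149] top [0.428  0.0848] side [0.4451 0.092 ]
hen [317.3 249. ] [  80   80 5409] [335.1 212. ] [  80   80 5487] tri [ 0.4253 -0.0911  0.0213] top [ 0.4284 -0.0909] side [ 0.4233 -0.082 ]
duck [155.5 235.6] [ 16  19 216] [310.9 361.3] [  35   44 1182] tri [0.4586 0.3097 0.0338] top [0.4597 0.3098] side [0.4582 0.309 ]
goose [393.9 246. ] [ 23  23 411] [330.6 161.1] [ 26  35 703] tri [ 0.4348 -0.2793  0.0359] top [ 0.4355 -0.2786] side [ 0.4342 -0.2733]
purpA [336.  218.7] [ 17  15 181] [296.6 196.6] [ 19  26 373] tri [ 0.504  -0.139   0.0232] top [ 0.5043 -0.1385] side [ 0.5032 -0.1327]
purpB [295.6 283.3] [ 14  16 183] [377.  228.5] [ 21  28 467] tri [ 0.3435 -0.0369  0.0239] top [ 0.3442 -0.0368] side [ 0.3437 -0.0324]
pink [330.1 287.3] [ 15  16 188] [378.9 203.7] [ 20  24 393] tri [ 0.3345 -0.1215  0.0271] top [ 0.3349 -0.1215] side [ 0.3342 -0.1215]
pad [0.6293 0.1392] [0.6244 0.1432]
pad [0.6218 0.0474] [0.6228 0.052 ]
pad [ 0.617  -0.0418] [ 0.6163 -0.0386]
pad [ 0.6122 -0.131 ] [ 0.6102 -0.124 ]
chick [ 0.608 -0.206]
henfig [0.637 0.205]
redstick1 [ 0.492 -0.206]
redstick2 [ 0.393 -0.204]
brown [ 0.457 -0.006]
bluecap [0.459 0.198]
```

View pics/crop1.png

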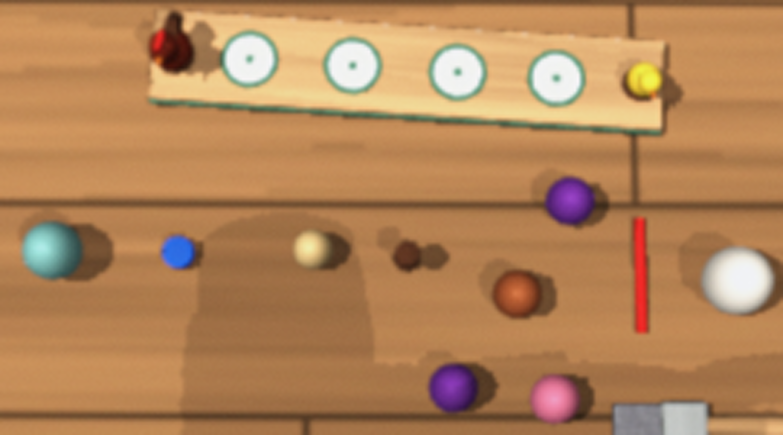

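Crop: chick on the right end (643,80) and red-brown hen on the left (172,45). Brown hen egg at (518,294), distinct from the purple ones (570,200) and (453,387) and the pink one (553,398). Next I'll refine the pads, hen and bantam.

```bash
python3 - <<'E'
from h import *
T=ctrl.camera("top");S=ctrl.camera("side")
def cen(c,uv,f,r):
    x,y=uv; p=c["img"][y-r:y+r+1,x-r:x+r+1]; h=cv2.cvtColor(p,cv2.COLOR_BGR2HSV).astype(int); l=p.astype(int)
    m=f(h,l).astype(np.uint8); n,lb,st,ce=cv2.connectedComponentsWithStats(m)
    i=1+np.argmax(st[1:,4]); q=np.concatenate(cv2.findContours((lb==i).astype(np.uint8),0,2)[0]); hull=cv2.convexHull(q); M=cv2.moments(hull)
    return np.array([M["m10"]/M["m00"]+x-r,M["m01"]/M["m00"]+y-r]),st[i][2:]
white=lambda h,l:(h[...,1]<60)&(h[...,2]>130)
for a,b in [((226,170),(215,283)),((262,173),(225,250)),((297,175),(236,222)),((332,177),(245,199))]:
    ca,s=cen(T,a,white,13);cb,s2=cen(S,b,white,18)
    print("pad",ca.round(1),s,onz(T,ca,.021).round(4),cb.round(1),s2,onz(S,cb,.021).round(4),"tri",tri(T,ca,S,cb).x.round(4))
for x in ((318,251),(248,236)):
  print(cv2.cvtColor(T["img"],cv2.COLOR_BGR2HSV)[x[1]-10:x[1]+11:2,x[0]].tolist())
print(cv2.cvtColor(T["img"],cv2.COLOR_BGR2HSV)[251,305:333:2].tolist())
for k,a,b,z,f,g in [("hen",(318,251),(336,211),.027,lambda h,l:(h[...,0]<11)&(h[...,1]>150)&(h[...,2]>90),None),
                  ("bantam",(248,236),(314,267),.022,lambda h,l:(h[...,1]<125)&(h[...,2]>120),None)]:
    ca,s=cen(T,a,f,14);cb,s2=cen(S,b,f,18)
    print(k,ca.round(1),s,onz(T,ca,z).round(4),cb.round(1),s2,onz(S,cb,z).round(4),tri(T,ca,S,cb).x.round(4))
E
```

```text
pad [225.8 169.9] [ 19  19 266] [0.6293 0.1396] [216.9 281.7] [ 17  17 192] [0.6215 0.1409] tri [0.6241 0.1395 0.0202]
pad [261.2 172. ] [ 19  19 260] [0.6241 0.0495] [225.  249.7] [ 26  15 278] [0.6227 0.0525] tri [0.6237 0.0495 0.0188]
pad [297.1 174.4] [ 19  18 257] [ 0.6183 -0.0421] [235.2 221.1] [ 22  13 225] [ 0.618 -0.04 ] tri [ 0.6184 -0.0422  0.0195]
pad [331.4 176.4] [ 18  18 249] [ 0.6134 -0.1295] [243.8 197.8] [ 22  12 199] [ 0.6131 -0.1268] tri [ 0.6136 -0.1297  0.0192]
[[14, 142, 171], [11, 163, 119], [9, 184, 141], [10, 183, 176], [10, 182, 199], [10, 172, 212], [10, 183, 188], [9, 185, 165], [9, 188, 133], [12, 165, 125], [15, 142, 187]]
[[14, 145, 158], [15, 142, 156], [19, 116, 183], [20, 106, 230], [22, 94, 239], [22, 98, 236], [19, 110, 218], [19, 116, 176], [16, 128, 131], [14, 144, 156], [14, 143, 160]]
[[15, 142, 183], [14, 144, 163], [13, 149, 140], [9, 188, 125], [9, 185, 161], [10, 183, 187], [10, 174, 210], [10, 176, 206], [10, 183, 180], [9, 187, 146], [10, 184, 100], [14, 151, 103], [15, 146, 108], [14, 145, 127]]Traceback (most recent call last):
  File "<stdin>", line 17, in <module>
  File "<stdin>", line 7, in cen
ZeroDivisionError: float division by zero
```

```bash
python3 - <<'E'
from h import *
T=ctrl.camera("top")
for k,a,z in [("hen",(318.2,250.9),.027),("bantam",(247.9,235.6),.022),("duck",(157.6,236),.033),("goose",(394.2,246),.039)]: print(k,onz(T,a,z).round(4))
E
python3 -m jog '[[0,0,0,0,0,-0.145],[0,0,0,0,0,-0.29],[0,0,0,0,0,-0.435],[0,0,0,0,0,-0.58],[0,0,0,0,0,-0.725],[0,0,0,0,0,-0.87],[0,0,0,0,0,-1.015],[0,0,0,0,0,-1.16]]' 90 10
python3 -m jog '[[0,0,0,0,0,-0.145],[0,0,0,0,0,-0.153],[0,0,0,0,0,-0.153]]'
```

```text
hen [ 0.4238 -0.0931]
bantam [0.4616 0.0815]
duck [0.4587 0.3045]
goose [ 0.4356 -0.2794]
time_s: 1.15
ee_pos: [0.1402, -0.5318, 0.4046]
eef_rot: [-3.142, -0.0, 1.424]
force: [-0.3, 0.3, -0.0]
grip_width: 0.0846
grip_force: 0.0
time_s: 1.45
ee_pos: [0.1402, -0.5318, 0.4046]
eef_rot: [3.142, -0.0, 1.567]
force: [-0.1, -0.3, -0.6]
grip_width: 0.0848
grip_force: 0.0
```

```bash
python3 -m jog '[[25.2,29.5,8.4,0,0,0],[25.2,29.5,8.4,0,0,0],[25.2,29.5,8.4,0,0,0],[25.2,29.5,8.4,0,0,0],[25.2,29.5,8.4,0,0,0],[25.2,29.5,8.4,0,0,0],[25.2,29.5,8.4,0,0,0],[25.2,29.5,8.4,0,0,0]]' 90
python3 -m jog '[[0,0,0,0,0,0]]'
```

```text
time_s: 2.25
ee_pos: [0.4366, -0.2781, 0.3204]
eef_rot: [3.141, 0.0, 1.567]
force: [0.4, -0.7, -0.3]
grip_width: 0.0845
grip_force: 0.0
time_s: 2.35
ee_pos: [0.4379, -0.2765, 0.3194]
eef_rot: [-3.141, -0.001, 1.572]
force: [-0.6, -0.3, 0.0]
grip_width: 0.0843
grip_force: 0.0
```

```bash
python3 - <<'E'
from h import *
T=ctrl.camera("top");S=ctrl.camera("side")
a=cv2.resize(T["img"][196:296,344:444],(400,400),interpolation=2);b=cv2.resize(S["img"][80:220,250:390],(400,400),interpolation=2)
cv2.imwrite("pics/g1.png",np.hstack([a,b])); 
for i in range(3): print(ctrl.get_obs()["ee_pos"]); ctrl.camera("top")
p=ctrl.get_obs()["ee_pos"]
print([proj(c,[p[0],p[1],.122]).round(1) for c in (T,S)])
E
```

```text
[ 0.4356358  -0.27928747  0.32041825]
[ 0.43504927 -0.27999973  0.32072656]
[ 0.43471654 -0.28042627  0.32089092]
[array([404. , 243.9]), array([332.7, 126. ])]
```

View pics/g1.png

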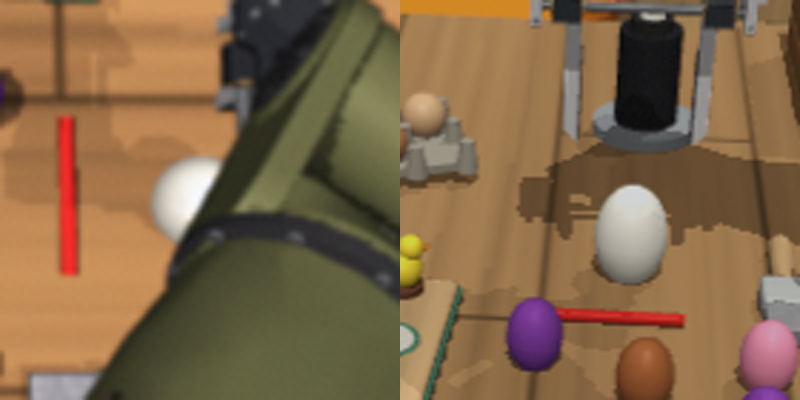

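The fingers are centred on the white egg in the side view (mid 637 vs egg 632). Descend and grip.

```bash
python3 -m jog '[[0,0,3,0,0,0],[0,0,6,0,0,0],[0,0,8.5,0,0,0],[0,0,10.1,0,0,0],[0,0,10.1,0,0,0],[0,0,10.1,0,0,0]]'
python3 -m jog '[[0,0,0,0,0,0],[0,0,0,0,0,0],[0,0,0,0,0,0],[0,0,0,0,0,0],[0,0,0,0,0,0],[0,0,0,0,0,0],[0,0,0,0,0,0],[0,0,0,0,0,0]]' 0 20
python3 -m jog '[[0,0,0,0,0,0],[0,0,0,0,0,0]]'
python3 -c "
from station import ctrl;o=ctrl.get_obs();print(o['ee_pos'],o['force'],o['grip_width'],o['grip_force'])"
```

```text
time_s: 3.2
ee_pos: [0.4349, -0.2806, 0.2204]
eef_rot: [3.141, 0.0, 1.569]
force: [0.1, -0.6, 0.4]
grip_width: 0.0846
grip_force: 0.0
time_s: 4.0
ee_pos: [0.4352, -0.2799, 0.22]
eef_rot: [3.141, 0.0, 1.571]
force: [-3.2, 0.9, 5.9]
grip_width: 0.057
grip_force: 20.0
time_s: 4.2
ee_pos: [0.4353, -0.2799, 0.22]
eef_rot: [3.141, 0.0, 1.571]
force: [-2.4, -0.0, 5.6]
grip_width: 0.0567
grip_force: 20.0
[ 0.43525781 -0.27987257  0.22004728] [-2.44723278e+00 -2.00449915e-03  5.61122087e+00] 0.05672450369109298 20.0009298697114
```

```bash
python3 -m jog '[[0,0,-0.5,0,0,0],[0,0,-1.5,0,0,0],[0,0,-3,0,0,0],[0,0,-5.5,0,0,0],[0,0,-8,0,0,0],[0,0,-10.5,0,0,0],[0,0,-12.5,0,0,0],[0,0,-13,0,0,0]]'
python3 -m jog '[[1,0.5,0,0,0,0],[3,1.5,0,0,0,0],[6,2.8,0,0,0,0],[9,4.1,0,0,0,0],[12,5.5,0,0,0,0],[15,6.9,0,0,0,0],[18,8.3,0,0,0,0],[21,9.7,0,0,0,0]]'
python3 -m jog '[[3,1.4,0,0,0,0],[6,2.8,0,0,0,0],[9,4.1,0,0,0,0],[12,5.5,0,0,0,0],[15,6.9,0,0,0,0],[18,8.3,0,0,0,0],[20,9.2,0,0,0,0],[21,9.6,0,0,0,0]]'
python3 -m jog '[[0,0,0,0,0,0],[0,0,0,0,0,0],[0,0,0,0,0,0],[0,0,0,0,0,0],[0,0,0,0,0,0],[0,0,0,0,0,0]]'
python3 - <<'E'
from h import *
T=ctrl.camera("top");S=ctrl.camera("side")
a=cv2.resize(T["img"][120:220,180:280],(400,400),interpolation=2);b=cv2.resize(S["img"][190:330,150:290],(400,400),interpolation=2)
cv2.imwrite("pics/g2.png",np.hstack([a,b])); print(ctrl.get_obs()["ee_pos"])
E
```

```text
time_s: 5.0
ee_pos: [0.4353, -0.2798, 0.3523]
eef_rot: [3.139, 0.002, 1.571]
force: [0.6, -0.3, -3.0]
grip_width: 0.0566
grip_force: 20.0
time_s: 5.8
ee_pos: [0.5325, -0.0677, 0.3482]
eef_rot: [-3.139, -0.001, 1.571]
force: [0.8, 0.6, -1.6]
grip_width: 0.0564
grip_force: 20.0
time_s: 6.6
ee_pos: [0.6283, 0.1426, 0.3477]
eef_rot: [-3.139, 0.0, 1.573]
force: [-0.2, 0.1, -2.7]
grip_width: 0.0569
grip_force: 20.0
time_s: 7.2
ee_pos: [0.6282, 0.1398, 0.3498]
eef_rot: [3.141, -0.0, 1.57]
force: [0.4, -0.3, -2.2]
grip_width: 0.0562
grip_force: 20.0
[0.62820648 0.14001963 0.3497406 ]
```

View pics/g2.png

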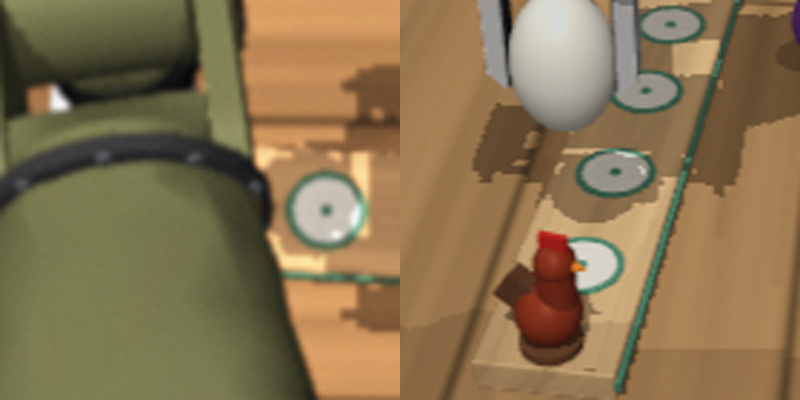

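The egg hangs upright (565,60 in the side crop). Pad 1 is partly behind the hen figure. Lowering, slow at the end.

```bash
python3 -m jog '[[0,0,1.5,0,0,0],[0,0,4,0,0,0],[0,0,6.5,0,0,0],[0,0,8.5,0,0,0],[0,0,9.7,0,0,0],[0,0,10.2,0,0,0],[0,0,10.4,0,0,0],[0,0,10.4,0,0,0]]'
python3 -m jog '[[0,0,0,0,0,0],[0,0,0.1,0,0,0],[0,0,0.2,0,0,0],[0,0,0.3,0,0,0],[0,0,0.4,0,0,0],[0,0,0.4,0,0,0],[0,0,0.4,0,0,0]]'
python3 - <<'E'
from h import *
T=ctrl.camera("top");S=ctrl.camera("side")
b=cv2.resize(S["img"][190:330,150:290],(560,560),interpolation=2)
cv2.imwrite("pics/g3.png",b); print(ctrl.get_obs()["ee_pos"],ctrl.get_obs()["force"])
E
```

```text
time_s: 8.1
ee_pos: [0.6284, 0.1402, 0.2462]
eef_rot: [3.141, -0.0, 1.571]
force: [-0.5, -0.4, -2.4]
grip_width: 0.0563
grip_force: 20.0
time_s: 8.8
ee_pos: [0.6282, 0.1402, 0.2416]
eef_rot: [-3.141, -0.0, 1.571]
force: [0.2, -0.4, -1.1]
grip_width: 0.0569
grip_force: 20.0
[0.6282409  0.14017638 0.24170014] [-0.27483061 -0.18770821 -1.62264667]
```

View pics/g3.png

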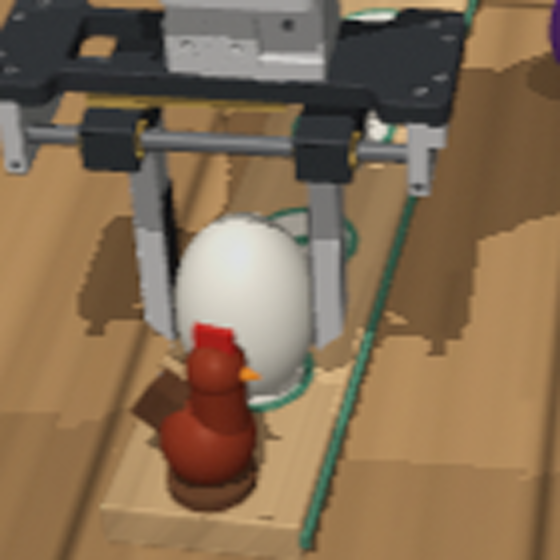

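```bash
python3 - <<'E'
from h import *
S=ctrl.camera("side")
for z in(.02,.04,.06): print(proj(S,[.6285,.1396,z]),proj(S,[.6385,.1396,z]))
E
python3 -m jog '[[0,0,0.05,0,0,0],[0,0,0.1,0,0,0],[0,0,0.1,0,0,0]]'
```

```text
[212.99090098 281.44384961] [207.10479342 281.0971929 ]
[212.28662407 272.25909521] [206.32952907 271.91286312]
[211.56352011 262.85039807] [205.53357434 262.50466998]
time_s: 9.25
ee_pos: [0.6282, 0.1402, 0.2406]
eef_rot: [-3.141, 0.0, 1.571]
force: [-0.2, -0.5, -2.5]
grip_width: 0.0565
grip_force: 20.0
```

```bash
python3 -m jog '[[0,0,0.05,0,0,0],[0,0,0.05,0,0,0],[0,0,0.05,0,0,0]]'
python3 -m jog '[[0,0,0.05,0,0,0],[0,0,0.05,0,0,0],[0,0,0.05,0,0,0]]'
```

```text
time_s: 9.55
ee_pos: [0.6282, 0.1402, 0.2401]
eef_rot: [3.142, -0.0, 1.571]
force: [-0.4, 0.1, -2.4]
grip_width: 0.0565
grip_force: 20.0
time_s: 9.85
ee_pos: [0.6282, 0.1402, 0.2401]
eef_rot: [3.141, -0.0, 1.571]
force: [-3.1, -0.1, 6.4]
grip_width: 0.0565
grip_force: 20.0
```

Contact is made. Release and retreat.

```bash
python3 -m jog '[[0,0,0,0,0,0],[0,0,0,0,0,0],[0,0,0,0,0,0],[0,0,0,0,0,0],[0,0,0,0,0,0]]' 90
python3 -m jog '[[0,0,-1,0,0,0],[0,0,-3,0,0,0],[0,0,-6,0,0,0],[0,0,-9,0,0,0],[0,0,-11,0,0,0],[0,0,-11,0,0,0]]'
python3 - <<'E'
from h import *
S=ctrl.camera("side")
b=cv2.resize(S["img"][190:330,150:290],(420,420),interpolation=2)
cv2.imwrite("pics/g4.png",b); print(ctrl.get_obs()["ee_pos"],ctrl.get_obs()["force"])
E
```

```text
time_s: 10.35
ee_pos: [0.6282, 0.1402, 0.2396]
eef_rot: [-3.142, 0.0, 1.571]
force: [-0.1, 0.4, 0.0]
grip_width: 0.0845
grip_force: 0.0
time_s: 10.95
ee_pos: [0.6283, 0.1402, 0.3535]
eef_rot: [3.136, -0.001, 1.571]
force: [0.1, 0.2, 0.6]
grip_width: 0.0844
grip_force: 0.0
[0.62816357 0.14016221 0.35113157] [ 0.85903152  0.51477358 -0.77489817]
```

View pics/g4.png

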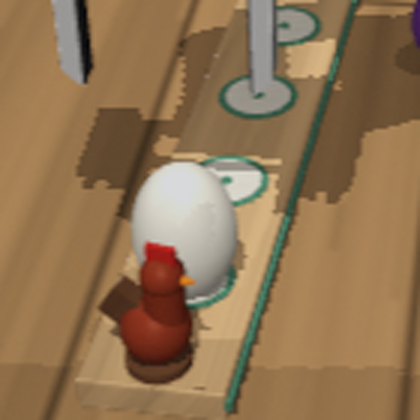

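The goose egg stands upright on its mark (185,230). Now the duck egg.

```bash
python3 -m jog '[[2,-2,0,0,0,0],[4.5,-4.7,0,0,0,0],[7,-7.4,0,0,0,0],[9.5,-10,0,0,0,0],[12,-12.5,0,0,0,0],[14.5,-15,0,0,0,0],[16,-16.5,0,0,0,0],[16.4,-16.9,0,0,0,0]]'
python3 -m jog '[[0,0,0,0,0,0],[0,0,0,0,0,0],[0,0,0,0,0,0],[0,0,4,0,0,0],[0,0,4,0,0,0],[0,0,4,0,0,0]]'
python3 - <<'E'
from h import *
S=ctrl.camera("side")
b=cv2.resize(S["img"][250:420,240:410],(420,420),interpolation=2)
cv2.imwrite("pics/d1.png",b); print(ctrl.get_obs()["ee_pos"])
E
```

```text
time_s: 11.8
ee_pos: [0.4578, 0.3054, 0.3486]
eef_rot: [-3.14, 0.001, 1.573]
force: [0.3, 0.4, 0.0]
grip_width: 0.0849
grip_force: 0.0
time_s: 12.4
ee_pos: [0.4597, 0.3038, 0.3099]
eef_rot: [-3.14, 0.001, 1.57]
force: [0.4, -0.2, 0.7]
grip_width: 0.0843
grip_force: 0.0
[0.45972546 0.30401771 0.31077596]
```

View pics/d1.png

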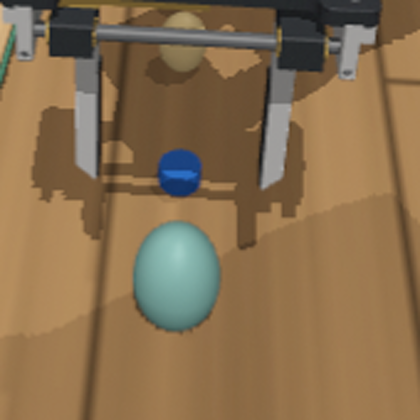

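Fingers (mid 181) straddle the duck egg (177,275). Descend and grip.

```bash
python3 -m jog '[[0,0,3,0,0,0],[0,0,6,0,0,0],[0,0,8.5,0,0,0],[0,0,9.7,0,0,0],[0,0,9.7,0,0,0],[0,0,9.7,0,0,0]]'
python3 -m jog '[[0,0,0,0,0,0],[0,0,0,0,0,0],[0,0,0,0,0,0],[0,0,0,0,0,0],[0,0,0,0,0,0],[0,0,0,0,0,0],[0,0,0,0,0,0],[0,0,0,0,0,0]]' 0 20
python3 -m jog '[[0,0,0,0,0,0],[0,0,0,0,0,0],[0,0,0,0,0,0],[0,0,0,0,0,0]]'
```

```text
time_s: 13.05
ee_pos: [0.4597, 0.3044, 0.2142]
eef_rot: [3.14, -0.001, 1.571]
force: [0.1, -0.1, -0.3]
grip_width: 0.0845
grip_force: 0.0
time_s: 13.85
ee_pos: [0.4592, 0.3042, 0.2128]
eef_rot: [3.142, -0.0, 1.571]
force: [-3.0, -1.2, 4.6]
grip_width: 0.0485
grip_force: 20.0
time_s: 14.25
ee_pos: [0.4592, 0.3042, 0.2128]
eef_rot: [3.142, -0.0, 1.571]
force: [-2.6, 0.0, 6.1]
grip_width: 0.0488
grip_force: 20.0
```

```bash
python3 -m jog '[[0,0,-0.5,0,0,0],[0,0,-1.5,0,0,0],[0,0,-3,0,0,0],[0,0,-5.5,0,0,0],[0,0,-8,0,0,0],[0,0,-10.5,0,0,0],[0,0,-12.5,0,0,0],[0,0,-13,0,0,0]]'
python3 -m jog '[[-1,0.6,0,0,0,0],[-3,1.9,0,0,0,0],[-5.5,3.5,0,0,0,0],[-8,5.2,0,0,0,0],[-10.5,6.8,0,0,0,0],[-13,8.4,0,0,0,0],[-15.5,10,0,0,0,0],[-18,11.6,0,0,0,0]]'
python3 -m jog '[[-2.5,1.7,0,0,0,0],[-5,3.3,0,0,0,0],[-6.8,4.4,0,0,0,0],[-7.5,4.9,0,0,0,0],[-7.5,4.9,0,0,0,0],[-7.5,4.9,0,0,0,0],[-7.5,4.9,0,0,0,0],[-7.5,4.9,0,0,0,0]]'
python3 -m jog '[[0,0,0,0,0,0],[0,0,0,0,0,0],[0,0,0,0,0,0]]'
```

```text
time_s: 15.05
ee_pos: [0.4593, 0.3042, 0.346]
eef_rot: [3.138, -0.002, 1.571]
force: [-0.1, 0.5, -0.7]
grip_width: 0.0486
grip_force: 20.0
time_s: 15.85
ee_pos: [0.5758, 0.1222, 0.3413]
eef_rot: [-3.14, 0.0, 1.57]
force: [-0.2, 0.1, -0.9]
grip_width: 0.0491
grip_force: 20.0
time_s: 16.65
ee_pos: [0.6239, 0.05, 0.3428]
eef_rot: [3.141, -0.0, 1.572]
force: [1.0, 0.2, -0.7]
grip_width: 0.0488
grip_force: 20.0
time_s: 16.95
ee_pos: [0.6242, 0.0493, 0.3427]
eef_rot: [3.142, -0.0, 1.571]
force: [0.8, -0.8, -1.2]
grip_width: 0.0487
grip_force: 20.0
```

```bash
python3 -m jog '[[0,0,1.5,0,0,0],[0,0,4,0,0,0],[0,0,6.5,0,0,0],[0,0,8.3,0,0,0],[0,0,9.3,0,0,0],[0,0,9.5,0,0,0],[0,0,9.6,0,0,0],[0,0,9.6,0,0,0]]'
python3 -m jog '[[0,0,0.05,0,0,0],[0,0,0.1,0,0,0],[0,0,0.15,0,0,0],[0,0,0.2,0,0,0],[0,0,0.2,0,0,0],[0,0,0.2,0,0,0]]'
python3 -m jog '[[0,0,0.05,0,0,0],[0,0,0.05,0,0,0],[0,0,0.05,0,0,0]]'
```

```text
time_s: 17.75
ee_pos: [0.6244, 0.0492, 0.2474]
eef_rot: [3.14, -0.0, 1.571]
force: [-0.6, -0.3, -1.5]
grip_width: 0.0483
grip_force: 20.0
time_s: 18.35
ee_pos: [0.6242, 0.0492, 0.2447]
eef_rot: [-3.142, -0.0, 1.571]
force: [1.1, 0.1, -1.3]
grip_width: 0.0488
grip_force: 20.0
time_s: 18.65
ee_pos: [0.6242, 0.0492, 0.2441]
eef_rot: [-3.142, 0.0, 1.571]
force: [0.6, 0.0, -0.4]
grip_width: 0.0487
grip_force: 20.0
```

```bash
python3 -m jog '[[0,0,0.3,0,0,0],[0,0,0.6,0,0,0],[0,0,0.8,0,0,0],[0,0,0.9,0,0,0],[0,0,1,0,0,0],[0,0,1,0,0,0],[0,0,1,0,0,0]]'
python3 -m jog '[[0,0,0.05,0,0,0],[0,0,0.1,0,0,0],[0,0,0.1,0,0,0],[0,0,0.1,0,0,0]]'
```

```text
time_s: 19.35
ee_pos: [0.6242, 0.0492, 0.2342]
eef_rot: [3.142, -0.0, 1.571]
force: [-0.6, -0.5, -2.2]
grip_width: 0.0489
grip_force: 20.0
time_s: 19.75
ee_pos: [0.6242, 0.0492, 0.2331]
eef_rot: [-3.142, -0.0, 1.571]
force: [1.1, 0.2, -1.7]
grip_width: 0.0487
grip_force: 20.0
```

```bash
python3 -m jog '[[0,0,0.05,0,0,0],[0,0,0.05,0,0,0],[0,0,0.05,0,0,0]]'
python3 -m jog '[[0,0,0.05,0,0,0],[0,0,0.05,0,0,0],[0,0,0.05,0,0,0]]'
python3 - <<'E'
from h import *
S=ctrl.camera("side")
cv2.imwrite("pics/d2.png",cv2.resize(S["img"][170:310,155:295],(420,420),interpolation=2))
for z in (.02,.053): print(3*(proj(S,[.624,.0495,z])-[155,170]))
E
```

```text
time_s: 20.05
ee_pos: [0.6242, 0.0492, 0.2328]
eef_rot: [3.141, 0.0, 1.571]
force: [-0.7, 0.6, 2.3]
grip_width: 0.0487
grip_force: 20.0
time_s: 20.35
ee_pos: [0.6243, 0.0492, 0.2328]
eef_rot: [3.141, 0.0, 1.571]
force: [-3.1, -0.3, 6.6]
grip_width: 0.0486
grip_force: 20.0
[208.71794916 237.38485092]
[206.09722495 193.28715859]
```

View pics/d2.png

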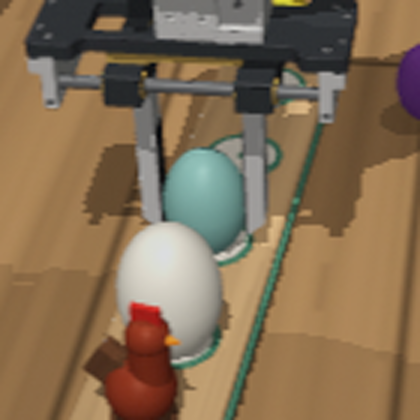

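Duck egg on its mark (205,200 vs expected 206). Release and go to the hen egg.

```bash
python3 -m jog '[[0,0,0,0,0,0],[0,0,0,0,0,0],[0,0,0,0,0,0],[0,0,0,0,0,0],[0,0,0,0,0,0]]' 85
python3 -m jog '[[0,0,-1,0,0,0],[0,0,-3,0,0,0],[0,0,-6,0,0,0],[0,0,-9,0,0,0],[0,0,-11,0,0,0],[0,0,-11,0,0,0]]'
python3 -m jog '[[-2,-2.8,0,0,0,0],[-4,-5.6,0,0,0,0],[-6,-8.5,0,0,0,0],[-8,-11.3,0,0,0,0],[-10,-14.1,0,0,0,0],[-12,-16.9,0,0,0,0],[-13.5,-19,0,0,0,0],[-14.2,-20,0,0,0,0]]'
python3 -m jog '[[0,0,0,0,0,0],[0,0,1.5,0,0,0],[0,0,3,0,0,0],[0,0,3,0,0,0],[0,0,3,0,0,0],[0,0,3,0,0,0]]'
python3 - <<'E'
from h import *
S=ctrl.camera("side")
cv2.imwrite("pics/h1.png",cv2.resize(S["img"][120:300,240:420],(420,420),interpolation=2))
print(ctrl.get_obs()["ee_pos"])
E
```

```text
time_s: 20.9
ee_pos: [0.6242, 0.0492, 0.232]
eef_rot: [-3.141, -0.0, 1.571]
force: [-0.9, 0.7, 1.3]
grip_width: 0.0796
grip_force: 0.0
time_s: 21.5
ee_pos: [0.6244, 0.0492, 0.346]
eef_rot: [3.136, -0.0, 1.571]
force: [-1.4, 0.6, 0.1]
grip_width: 0.0797
grip_force: 0.0
time_s: 22.3
ee_pos: [0.4228, -0.0936, 0.3417]
eef_rot: [-3.141, -0.0, 1.57]
force: [-0.0, -0.1, -0.6]
grip_width: 0.0797
grip_force: 0.0
time_s: 22.9
ee_pos: [0.4247, -0.0926, 0.3127]
eef_rot: [3.141, 0.0, 1.571]
force: [-0.2, 0.3, -0.4]
grip_width: 0.0799
grip_force: 0.0
[ 0.42458229 -0.09267203  0.31274394]
```

View pics/h1.png

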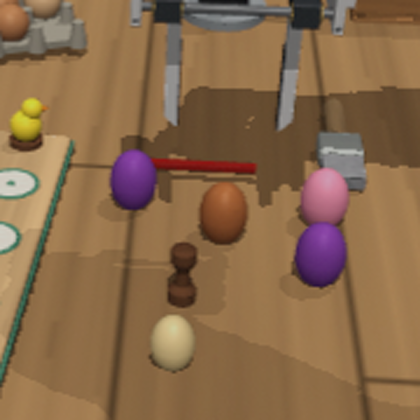

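Fingers (mid 228) straddle the brown hen egg (223,212). Purple (133,180) and pink (325,198) are clear of them.

```bash
python3 -m jog '[[0,0,3,0,0,0],[0,0,6,0,0,0],[0,0,9,0,0,0],[0,0,10.2,0,0,0],[0,0,10.5,0,0,0],[0,0,10.5,0,0,0]]'
python3 -m jog '[[0,0,0,0,0,0],[0,0,0,0,0,0],[0,0,0,0,0,0],[0,0,0,0,0,0],[0,0,0,0,0,0],[0,0,0,0,0,0],[0,0,0,0,0,0],[0,0,0,0,0,0]]' 0 18
python3 -m jog '[[0,0,0,0,0,0],[0,0,0,0,0,0],[0,0,0,0,0,0],[0,0,0,0,0,0]]'
```

```text
time_s: 23.55
ee_pos: [0.4246, -0.0929, 0.2079]
eef_rot: [3.141, 0.0, 1.571]
force: [0.4, -0.1, 0.4]
grip_width: 0.0799
grip_force: 0.0
time_s: 24.35
ee_pos: [0.4242, -0.0928, 0.2073]
eef_rot: [3.142, 0.0, 1.571]
force: [-1.8, 0.8, 4.2]
grip_width: 0.0407
grip_force: 18.0
time_s: 24.75
ee_pos: [0.4242, -0.0928, 0.2073]
eef_rot: [3.142, 0.0, 1.571]
force: [-2.6, 0.9, 5.7]
grip_width: 0.0408
grip_force: 18.0
```

```bash
python3 -m jog '[[0,0,-0.5,0,0,0],[0,0,-1.5,0,0,0],[0,0,-3,0,0,0],[0,0,-5.5,0,0,0],[0,0,-8,0,0,0],[0,0,-10.5,0,0,0],[0,0,-12.5,0,0,0],[0,0,-13,0,0,0]]'
python3 -m jog '[[0.3,1,0,0,0,0],[0.8,3,0,0,0,0],[1.5,6,0,0,0,0],[2.3,9,0,0,0,0],[3.1,12,0,0,0,0],[3.9,15,0,0,0,0],[4.7,18,0,0,0,0],[5.1,19.4,0,0,0,0]]'
python3 -m jog '[[0,0,0,0,0,0],[0,0,0,0,0,0],[0,0,0,0,0,0],[0,0,0,0,0,0],[0,0,0,0,0,0],[0,0,0,0,0,0]]'
```

```text
time_s: 25.55
ee_pos: [0.4243, -0.0928, 0.3396]
eef_rot: [3.138, 0.001, 1.571]
force: [-0.3, 0.5, -1.4]
grip_width: 0.0408
grip_force: 18.0
time_s: 26.35
ee_pos: [0.6203, -0.0407, 0.3348]
eef_rot: [-3.14, -0.0, 1.571]
force: [0.1, -0.4, -1.2]
grip_width: 0.0407
grip_force: 18.0
time_s: 26.95
ee_pos: [0.618, -0.042, 0.3374]
eef_rot: [3.141, 0.0, 1.571]
force: [0.3, 1.1, -0.9]
grip_width: 0.0404
grip_force: 18.0
```

```bash
python3 -m jog '[[0,0,1.5,0,0,0],[0,0,4,0,0,0],[0,0,6.5,0,0,0],[0,0,8.5,0,0,0],[0,0,9.7,0,0,0],[0,0,10.4,0,0,0],[0,0,10.7,0,0,0],[0,0,10.8,0,0,0]]'
python3 -m jog '[[0,0,0,0,0,0],[0,0,0.05,0,0,0],[0,0,0.1,0,0,0],[0,0,0.15,0,0,0],[0,0,0.15,0,0,0],[0,0,0.15,0,0,0]]'
python3 -m jog '[[0,0,0.05,0,0,0],[0,0,0.1,0,0,0],[0,0,0.1,0,0,0],[0,0,0.1,0,0,0]]'
python3 - <<'E'
from h import *
S=ctrl.camera("side")
cv2.imwrite("pics/h2.png",cv2.resize(S["img"][150:290,165:305],(420,420),interpolation=2))
for z in (.02,.047): print(3*(proj(S,[.6183,-.0421,z])-[165,150]))
E
```

```text
time_s: 27.75
ee_pos: [0.6183, -0.0418, 0.2294]
eef_rot: [3.141, 0.0, 1.571]
force: [0.1, 0.2, -1.1]
grip_width: 0.0408
grip_force: 18.0
time_s: 28.35
ee_pos: [0.6182, -0.0418, 0.2277]
eef_rot: [3.142, -0.0, 1.571]
force: [-0.6, 0.3, -1.2]
grip_width: 0.0407
grip_force: 18.0
time_s: 28.75
ee_pos: [0.6183, -0.0418, 0.2273]
eef_rot: [3.141, 0.0, 1.571]
force: [-2.5, 0.5, 6.1]
grip_width: 0.0408
grip_force: 18.0
[210.72537651 212.84588112]
[209.18413316 178.27853817]
```

View pics/h2.png

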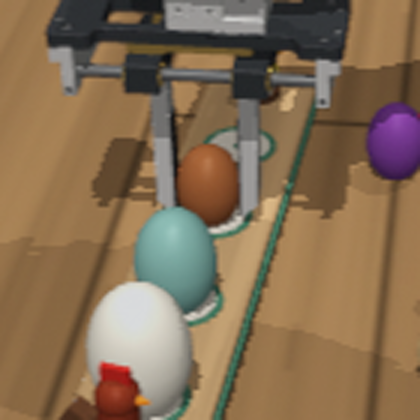

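Hen egg on mark 3 (208,185 vs expected 209). Release and go to the bantam.

```bash
python3 -m jog '[[0,0,0,0,0,0],[0,0,0,0,0,0],[0,0,0,0,0,0],[0,0,0,0,0,0],[0,0,0,0,0,0]]' 75
python3 -m jog '[[0,0,-1,0,0,0],[0,0,-3,0,0,0],[0,0,-6,0,0,0],[0,0,-9,0,0,0],[0,0,-11.5,0,0,0],[0,0,-11.5,0,0,0]]'
python3 -m jog '[[1,-1,0,0,0,0],[3,-3.7,0,0,0,0],[5,-6.4,0,0,0,0],[7,-9,0,0,0,0],[9,-11.5,0,0,0,0],[11,-14,0,0,0,0],[12,-15.3,0,0,0,0],[12.3,-15.7,0,0,0,0]]'
python3 -m jog '[[0,0,0,0,0,0],[0,0,2,0,0,0],[0,0,4,0,0,0],[0,0,6,0,0,0],[0,0,6,0,0,0],[0,0,6,0,0,0],[0,0,6,0,0,0]]'
python3 - <<'E'
from h import *
S=ctrl.camera("side")
cv2.imwrite("pics/b1.png",cv2.resize(S["img"][150:330,190:370],(420,420),interpolation=2))
print(ctrl.get_obs()["ee_pos"])
E
```

```text
time_s: 29.3
ee_pos: [0.6182, -0.0418, 0.2266]
eef_rot: [-3.142, -0.0, 1.571]
force: [-0.0, 0.3, 0.3]
grip_width: 0.0705
grip_force: 0.0
time_s: 29.9
ee_pos: [0.6184, -0.0418, 0.3463]
eef_rot: [3.135, 0.001, 1.571]
force: [0.5, -0.3, -0.1]
grip_width: 0.0703
grip_force: 0.0
time_s: 30.7
ee_pos: [0.4605, 0.0818, 0.3418]
eef_rot: [3.141, 0.0, 1.572]
force: [1.2, -0.5, -0.3]
grip_width: 0.0707
grip_force: 0.0
time_s: 31.4
ee_pos: [0.4618, 0.0809, 0.2826]
eef_rot: [3.14, -0.0, 1.57]
force: [-0.2, 0.0, -1.0]
grip_width: 0.0703
grip_force: 0.0
[0.4616545  0.08102329 0.28262337]
```

View pics/b1.png

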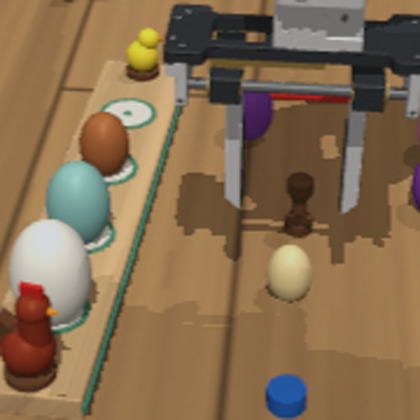

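```bash
python3 -m jog '[[0,0,2,0,0,0],[0,0,4,0,0,0],[0,0,6,0,0,0],[0,0,7.5,0,0,0],[0,0,7.9,0,0,0],[0,0,7.9,0,0,0],[0,0,7.9,0,0,0]]'
python3 -m jog '[[0,0,0,0,0,0],[0,0,0,0,0,0],[0,0,0,0,0,0],[0,0,0,0,0,0],[0,0,0,0,0,0],[0,0,0,0,0,0],[0,0,0,0,0,0],[0,0,0,0,0,0]]' 0 15
python3 -m jog '[[0,0,0,0,0,0],[0,0,0,0,0,0],[0,0,0,0,0,0],[0,0,0,0,0,0]]'
```

```text
time_s: 32.15
ee_pos: [0.4615, 0.0812, 0.2036]
eef_rot: [3.14, -0.0, 1.571]
force: [0.2, 0.4, -0.2]
grip_width: 0.0706
grip_force: 0.0
time_s: 32.95
ee_pos: [0.4612, 0.0812, 0.2027]
eef_rot: [-3.142, -0.0, 1.571]
force: [-0.3, -0.1, 2.4]
grip_width: 0.033
grip_force: 15.0
time_s: 33.35
ee_pos: [0.4612, 0.0812, 0.2027]
eef_rot: [3.142, -0.0, 1.571]
force: [-1.2, 0.1, 3.3]
grip_width: 0.0329
grip_force: 15.0
```

```bash
python3 -m jog '[[0,0,-0.5,0,0,0],[0,0,-1.5,0,0,0],[0,0,-3.5,0,0,0],[0,0,-6,0,0,0],[0,0,-8.5,0,0,0],[0,0,-11,0,0,0],[0,0,-13,0,0,0],[0,0,-14,0,0,0]]'
python3 -m jog '[[-1,0.7,0,0,0,0],[-3.5,2.5,0,0,0,0],[-6.5,4.7,0,0,0,0],[-9.5,6.9,0,0,0,0],[-12.5,9,0,0,0,0],[-15.5,11.2,0,0,0,0],[-18.5,13.3,0,0,0,0],[-20.5,14.8,0,0,0,0]]'
python3 -m jog '[[-0.6,0.4,0,0,0,0],[-0.6,0.4,0,0,0,0],[-0.6,0.4,0,0,0,0],[-0.6,0.4,0,0,0,0],[-0.6,0.4,0,0,0,0],[-0.6,0.4,0,0,0,0],[-0.6,0.4,0,0,0,0]]'
```

```text
time_s: 34.15
ee_pos: [0.4612, 0.0812, 0.3449]
eef_rot: [3.139, -0.0, 1.571]
force: [0.3, -0.5, 0.0]
grip_width: 0.0329
grip_force: 15.0
time_s: 34.95
ee_pos: [0.6101, -0.1267, 0.3408]
eef_rot: [-3.14, -0.0, 1.57]
force: [-0.6, -0.1, -0.4]
grip_width: 0.0324
grip_force: 15.0
time_s: 35.65
ee_pos: [0.6131, -0.1295, 0.3428]
eef_rot: [3.141, 0.0, 1.571]
force: [0.5, 0.2, -0.5]
grip_width: 0.0323
grip_force: 15.0
```

Descend 12.0 cm to contact at about z = 0.2227.

```bash
python3 -m jog '[[0,0,1.5,0,0,0],[0,0,4,0,0,0],[0,0,6.5,0,0,0],[0,0,9,0,0,0],[0,0,10.7,0,0,0],[0,0,11.5,0,0,0],[0,0,11.8,0,0,0],[0,0,11.8,0,0,0]]'
python3 -m jog '[[0,0,0,0,0,0],[0,0,0.05,0,0,0],[0,0,0.1,0,0,0],[0,0,0.15,0,0,0],[0,0,0.15,0,0,0],[0,0,0.15,0,0,0]]'
python3 -m jog '[[0,0,0.05,0,0,0],[0,0,0.1,0,0,0],[0,0,0.1,0,0,0],[0,0,0.1,0,0,0]]'
```

```text
time_s: 36.45
ee_pos: [0.6133, -0.1298, 0.2247]
eef_rot: [3.141, 0.0, 1.571]
force: [-0.0, -0.4, -0.3]
grip_width: 0.0329
grip_force: 15.0
time_s: 37.05
ee_pos: [0.6132, -0.1298, 0.2232]
eef_rot: [3.141, -0.0, 1.571]
force: [0.3, 0.8, -0.8]
grip_width: 0.0324
grip_force: 15.0
time_s: 37.45
ee_pos: [0.6133, -0.1299, 0.2227]
eef_rot: [3.141, 0.0, 1.571]
force: [-1.6, 0.5, 5.6]
grip_width: 0.0327
grip_force: 15.0
```

```bash
python3 -m jog '[[0,0,0,0,0,0],[0,0,0,0,0,0],[0,0,0,0,0,0],[0,0,0,0,0,0],[0,0,0,0,0,0]]' 70
python3 -m jog '[[0,0,-1,0,0,0],[0,0,-3,0,0,0],[0,0,-6,0,0,0],[0,0,-10,0,0,0],[0,0,-14,0,0,0],[0,0,-17,0,0,0],[0,0,-17,0,0,0]]'
python3 -m jog '[[-3,-3.5,0,0,0,0],[-6,-7,0,0,0,0],[-9,-10.5,0,0,0,0],[-12,-14,0,0,0,0],[-15,-17.5,0,0,0,0],[-18,-21,0,0,0,0],[-21,-24.5,0,0,0,0],[-24,-28,0,0,0,0]]'
python3 -m jog '[[-3,-3,0,0,0,0],[-6,-6,0,0,0,0],[-9,-9,0,0,0,0],[-12,-12,0,0,0,0],[-15,-15,0,0,0,0],[-15,-15,0,0,0,0],[-15,-15,0,0,0,0],[-15,-15,0,0,0,0]]'
python3 - <<'E'
from h import *
T=ctrl.camera("top");S=ctrl.camera("side")
a=cv2.resize(T["img"][130:220,185:385],(800,360),interpolation=2)
b=np.zeros((240,800,3),np.uint8); q=cv2.resize(S["img"][145:345,150:550],(480,240),interpolation=2); b[:,:480]=q
cv2.imwrite("pics/f.png",np.vstack([a,b]))
for x,y,z in [(.6288,.1396,.059),(.624,.0495,.053),(.6183,-.0421,.047),(.6134,-.1295,.042)]: print(4*(proj(T,[x,y,z])-[185,130]))
E
```

```text
time_s: 37.95
ee_pos: [0.6132, -0.1298, 0.2221]
eef_rot: [-3.141, -0.0, 1.571]
force: [-0.6, -0.4, -0.4]
grip_width: 0.0652
grip_force: 0.0
time_s: 38.65
ee_pos: [0.6131, -0.1297, 0.3979]
eef_rot: [3.134, 0.002, 1.571]
force: [0.2, -0.1, 0.8]
grip_width: 0.0659
grip_force: 0.0
time_s: 39.45
ee_pos: [0.3315, -0.3705, 0.392]
eef_rot: [-3.141, -0.0, 1.571]
force: [0.6, -1.4, -0.1]
grip_width: 0.0661
grip_force: 0.0
time_s: 40.25
ee_pos: [0.1839, -0.5192, 0.392]
eef_rot: [3.142, -0.001, 1.572]
force: [-0.1, 0.8, 0.3]
grip_width: 0.0657
grip_force: 0.0
[157.60269898 146.50830376]
[303.64243342 156.86316647]
[450.8069378  168.61982565]
[589.99616712 178.70273524]
```

View pics/f.png

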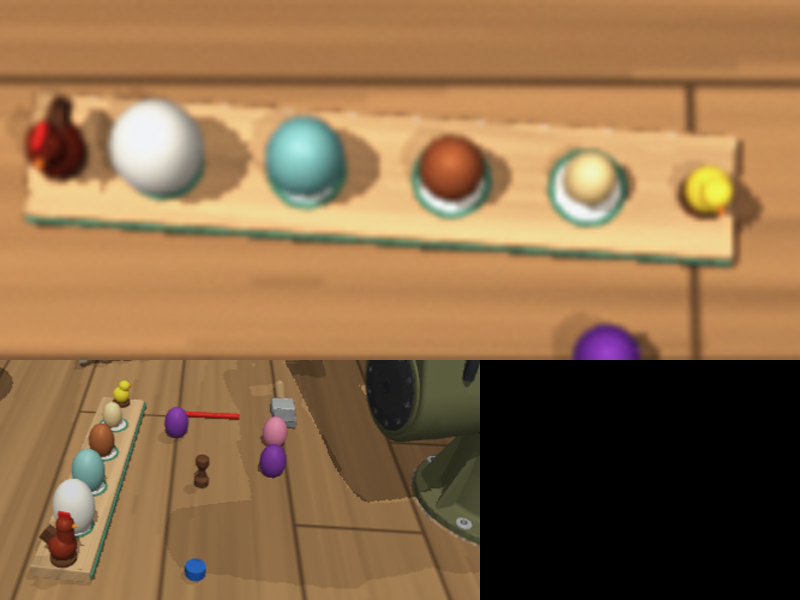

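All four eggs stand upright and centred: seen at (157,148), (305,160), (452,168) and (591,179), each within about 1 px of the expected centre. Handing in.

```bash
python3 -c "
from station import ctrl;print(ctrl.hand_in())"
```

```text
the job is handed in; nothing more can be done
None
```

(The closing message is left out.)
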